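Open the wide glass-offcut bin so its counterweight holds the lid up

ROBOT

A 6-joint arm with a two-finger parallel gripper is mounted at the origin on the work surface. World frame = base frame: x ahead of the robot, y to its left, z up, the work surface at z = 0. Lengths are in m, angles in rad, forces in N, time in s.
With the tool pointing down it reaches from about 0.25 to 0.725 m from the base axis. Payload 4 kg.
Tool frame: the origin (TCP) lies on the mounting face of the last link; the fingertips stand 173 mm ahead of it and the grasp point (between the pads) lies 155 mm ahead of it (manip.grasp_offset is the distance from the TCP to the grasp point, in m); z points along the fingers, x is the direction in which the jaws open and shut, and the axes are right-handed (so a half turn about z gives the same grasp; the last joint's range is limited). The gripper opens to 85 mm and grips with 20 to 120 N. Pads are 22 mm wide; open, the fingers measure 114 mm over their backs; the gripper's body (76 mm by 85 mm) begins 54 mm behind the grasp point. The pads swing forward as they close: fully open they stand 13 mm farther back than shut.
Start: joints at [1.329, 0.241, 0.005, 1.335, 0, 1.571], TCP at [0.12, 0.485, 0.405] pointing down, gripper open.
Joint ranges: [-2.72, 2.72], [-1.05, 1.87], [-1.09, 1.28], [-1.99, 2.15], [-1.42, 1.44], [-3.14, 3.14]. Speed limits (rad/s): [2.79, 2.79, 3.14, 3.14, 3.14, 3.14].

INTERFACE

Orientations are given as a rotation vector (axis times angle).
In Python, from workcell import status, vision, manip gives the robot as it stands.
- The arm moves only by the shell command python3 -m creep 'ROWS'. ROWS is JSON, a list of rows, each an object of numbers: "dx", "dy", "dz": the shift along the tool's x, y, z in m; "wx", "wy", "wz": the turn, a rotation vector about the tool's x, y, z in degrees; "hand": the gripper's target within -1 to 1 (shut at 1, half-way at 0, fully open at -1). In form: [{"dx": .., "dy": .., "dz": .., "wx": .., "wy": .., "wz": .., "hand": ..}, ...]. A call has 1 to 5 rows; each row is the pose to reach, as a shift and turn from the pose measured when the call began, along the tool's axes at that moment; what a row does not reach only later rows make up. A row lasts 1/8 s, in which the tool goes at most 62.5 mm and 10.7 degrees, less where a joint would pass 70% of its speed; a pose out of reach is approached as far as the arm can. A call with a gripper value outside its range is refused whole. The fingers move at their own pace and stop on an object; the grip force is fixed at half the most. Time passes only in rows, so rows that repeat a pose let the fingers close. It gives the time, the measured TCP pose, the force and the opening at its end, in the units of the state.
- status.observe(): the state, without advancing time (a new reading comes with each control period).
- vision.get_image(name): name is "scene" or "top" or "wrist"; returns the picture (384x512x3 uint8, red, green, blue); there is no depth.
- vision.get_calibration(name): a dict with "camera_matrix" (3x3 intrinsics, pixels), "world_from_camera" (4x4, takes a point from camera to world coordinates); the wrist camera has in their place "mount" (4x4, takes a point from camera to tool coordinates, whose origin is the TCP and whose axes are the tool frame's). Camera axes: x right, y down, z forward; pixel columns grow to the right and rows downward; lengths in m; the calibration is good to about 2 mm. The wrist camera is an equidistant fisheye: a pixel r from the principal point sees the ray r / f radians off the axis. A picture is of the moment at which its call begins: read the wrist's pose just before it. get_calibration takes no time and is no camera call.
- manip.finish_job(): hands the job in, once; it reports no verdict.
The state is a dict: "clock": time; "joints": joint angles; "qd": joint speeds; "tau": joint torques, N m; "tool_pos": TCP position; "tool_rot": TCP orientation; "wrist_force": force on the tool from outside, world axes, zero at the start; "moment": the same for the moment, N m; "finger_gap": finger opening in m.
Only numpy, scipy, OpenCV 4.12 (cv2) and the standard library are available. Lean on these libraries where they do the work, as an engineer would, in place of code of your own. Each camera call takes 0.05 s, during which the arm holds its last target. There are 200 camera calls.

TASK

Two bench bins for glass offcuts stand on the lab bench. Open the wider one: lift its lid by the loop handle at the front, past the balance point, so that it rests fully open by itself on its counterweight. Lift it steadily rather than flinging it, and leave the narrow bin shut.

Things in the scene. Friction and masses are not known exactly. Their poses are not given: they have to be found in the camera images.
- wide_bin: The wide offcut bin, a fixed grey sheet-metal box 140 mm deep (its x), 200 mm wide (its y), 130 mm high, with an aluminium lid; the other bin is 120 mm wide, else the same. Origin at the centre of its underside, on the bench; x axis from handle side to hinge side, z up. The lid's hinge runs along y at x = +70 mm, z = 137 mm.
- wide_bail (a point): Middle of the cross rod of the wide lid's loop handle, a U of 10 mm round steel rod in the plane of the lid, in front of it. The rod is parallel to the hinge, 205 mm from it, 80 mm long; 60 mm is free between rod and lid edge, nothing below it; shut, it is 137 mm above the bench. It may turn in the grip. y axis along the rod, x axis from rod to hinge in the plane of the lid.
- wide_lid (a joint): Lid angle: 0 shut (level), grows as the handle goes up and back towards the hinge side, 1.4 fully open at its stop. A steel counterweight bar on two cranked arms behind the hinge tips the balance at about 0.75: below it the lid falls shut, beyond it swings to the stop and stays. Lifting takes 1 to 2 N at the handle; light damping.
- narrow_lid (a joint): Angle of the narrow bin's lid, the same mechanism and loop: 0 shut. It is to stay shut.

How it is judged:
By the outcome, as a careful person would: the job done as asked, in the order asked, and still so for the second after the job is handed in, with the robot touching nothing.
It also fails if it takes over 40 s, if anything falls off the work surface, if the arm or the gripper's body presses on something with over 40 N, if the wrist force passes 120 N, or if a joint passes its speed limit or range.

## Working session

There is one attempt and no reset: what is moved stays moved. The work goes in short steps, Python scripts to look and compute and a shell command to move; the robot and the scene stay as the last step left them, time stands still between calls to the robot, and variables do not carry over. Pictures are saved under pics/ and viewed, about 8 in all and at most 12, crops included, and the job is handed in when it is done.

```bash
mkdir -p pics; python3 - <<'E'
from workcell import status, vision, manip
import cv2, numpy as np
s=status.observe(); print({k:np.round(v,3).tolist() for k,v in s.items()}, manip.grasp_offset)
for n in("scene","top"):
    cv2.imwrite(f"pics/{n}0.png",vision.get_image(n)[:,:,::-1])
    c=vision.get_calibration(n);print(n,np.round(c["camera_matrix"],1).tolist(),np.round(c["world_from_camera"],4).tolist())
c=vision.get_calibration("wrist");print(c)
E
```

```text
{'clock': 0.0, 'joints': [1.329, 0.241, 0.004, 1.335, 0.0, 1.571], 'qd': [-0.0, -0.001, -0.001, 0.002, -0.0, 0.001], 'tau': [0.001, -37.231, 25.241, 0.017, -0.0, -0.0], 'tool_pos': [0.12, 0.485, 0.404], 'tool_rot': [2.472, 1.937, -0.003], 'wrist_force': [0.457, 0.007, -0.23], 'moment': [-0.022, 0.002, -0.012], 'finger_gap': 0.085} 0.1547
scene [[359.3, 0.0, 250.8], [0.0, 359.3, 187.5], [0.0, 0.0, 1.0]] [[0.0096, 0.8881, -0.4595, 0.9956], [0.9999, -0.0118, -0.0018, -0.047], [-0.007, -0.4594, -0.8882, 0.908], [0.0, 0.0, 0.0, 1.0]]
top [[400.0, 0.0, 249.5], [0.0, 400.0, 187.0], [0.0, 0.0, 1.0]] [[-0.0085, -0.9976, 0.0693, 0.5031], [-1.0, 0.0082, -0.0048, -0.0312], [0.0042, -0.0693, -0.9976, 1.1026], [0.0, 0.0, 0.0, 1.0]]
{'camera_matrix': array([[297.31863964,   0.        , 254.57357966],
       [  0.        , 297.31863964, 190.17048522],
       [  0.        ,   0.        ,   1.        ]]), 'mount': array([[ 9.99999698e-01,  1.75819126e-04,  7.57370917e-04,
        -3.37582009e-04],
       [-4.12551116e-04,  9.45649384e-01,  3.25187749e-01,
        -8.43802260e-02],
       [-6.59033116e-04, -3.25187963e-01,  9.45649171e-01,
         3.15337350e-02],
       [ 0.00000000e+00,  0.00000000e+00,  0.00000000e+00,
         1.00000000e+00]])}
```

View pics/scene0.png

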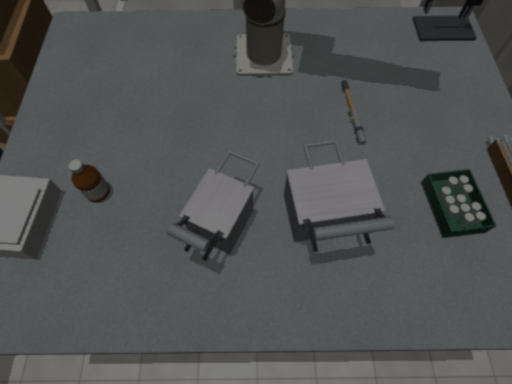

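View pics/top0.png

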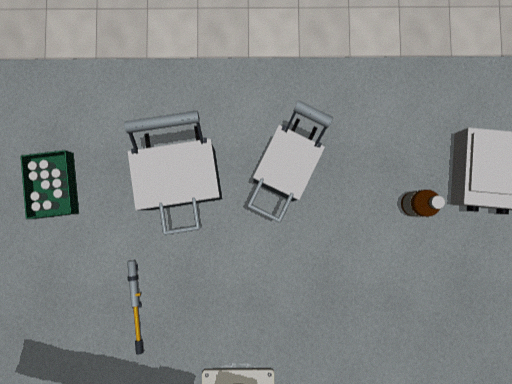

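Scene view: wide bin at right, rod near (322,145); narrow bin at left. Top view: wide bin at left, lid corners about (129,153), (212,141), (220,198), (136,209), rod from (165,233) to (199,229). Next I'll measure it.

```bash
cat > h.py <<'E'
from workcell import status, vision, manip
import cv2, numpy as np
from scipy.spatial.transform import Rotation as R
def ray(n,p,z):
    c=vision.get_calibration(n);W=c["world_from_camera"]
    d=W[:3,:3]@np.linalg.inv(c["camera_matrix"])@[p[0],p[1],1]
    return W[:3,3]+d*(z-W[2,3])/d[2]
def tool():
    s=status.observe();return np.array(s["tool_pos"]),R.from_rotvec(s["tool_rot"]),s
E
python3 - <<'E'
from h import *
im=cv2.imread("pics/top0.png")
m=((im.min(2)>165)*255).astype(np.uint8); m[:90]=0
cs=[c for c in cv2.findContours(m,0,2)[0] if 3000<cv2.contourArea(c)<8000 and c[:,0,0].max()<240]
for c in cs:
    r=cv2.minAreaRect(c);b=cv2.boxPoints(r);w=np.array([ray("top",p,.137) for p in b])
    print(r,b.tolist(),w.round(4).tolist(),np.linalg.norm(w[1]-w[0]),np.linalg.norm(w[2]-w[1]))
for p in((165,232.5),(198,229),(182,231)):print(p,ray("top",p,.137).round(4))
cr=im[100:250,110:240];cv2.imwrite("pics/c1.png",cv2.resize(cr,None,fx=4,fy=4,interpolation=cv2.INTER_CUBIC))
E
```

```text
((172.62347412109375, 173.65647888183594), (59.03950119018555, 84.30682373046875), 81.46923065185547) [[126.55745697021484, 150.7163848876953], [209.93153381347656, 138.2102508544922], [218.68948364257812, 196.59657287597656], [135.31541442871094, 209.1027069091797]] [[0.661, 0.2623, 0.137], [0.6902, 0.0596, 0.137], [0.5475, 0.0387, 0.137], [0.519, 0.2394, 0.137]] 0.2047956857819836 0.14422530489406135
(165, 232.5) [0.4624 0.1677 0.137 ]
(198, 229) [0.47   0.0886 0.137 ]
(182, 231) [0.4656 0.1269 0.137 ]
```

View pics/c1.png

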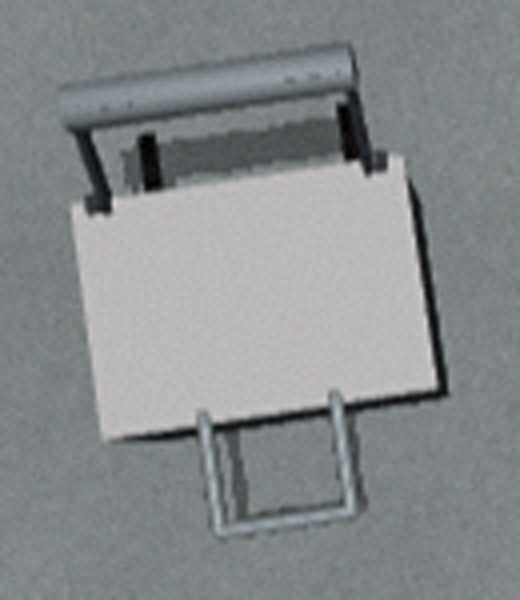

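Crop: rod ends at about (165,233) and (198,228) in the full picture. That gives a rod middle of about (0.468, 0.129, 0.137), yaw about 8.5° and a hinge near (0.671, 0.159). Next is a helper that turns goal poses into rows.

```bash
cat >> h.py <<'E'
YAW=np.radians(8.5); ROD=np.array([.468,.129,.137])
def goalR(tilt=0,yaw=None):
    "tool x horizontal along bin x at tilt 0, z down; tilt>0 points the fingers forward (deg)"
    y=YAW if yaw is None else yaw
    return R.from_euler('z',y)*R.from_euler('y',-np.radians(tilt))*R.from_matrix(np.diag([1,-1,-1.]))
def row(p,Rg,grasp=True):
    "row from the present pose to the goal; p is the grasp point if grasp"
    t,Rt,s=tool()
    if grasp: p=np.asarray(p)-Rg.apply([0,0,manip.grasp_offset])
    d=Rt.inv().apply(p-t); w=np.degrees((Rt.inv()*Rg).as_rotvec())
    return d.round(4).tolist(),w.round(1).tolist()
E
python3 -c "
from h import *
print(row(ROD+[0,0,.11],goalR()))"
```

```text
([-0.2624, 0.4235, 0.0027], [0.1, 0.1, 67.6])
```

```bash
python3 -m creep '[{"dx":-0.03,"dy":0.05,"dz":0,"wz":9,"hand":-1},{"dx":-0.06,"dy":0.097,"dz":0,"wz":18,"hand":-1},{"dx":-0.09,"dy":0.145,"dz":0,"wz":27,"hand":-1},{"dx":-0.12,"dy":0.194,"dz":0,"wz":36,"hand":-1},{"dx":-0.15,"dy":0.242,"dz":0,"wz":45,"hand":-1}]'; python3 -c "
from h import *
print(row(ROD+[0,0,.11],goalR()))"
```

```text
([-0.2624, 0.4235, 0.0027], [0.1, 0.1, 67.6])invalid input
```

```bash
python3 -m creep '[{"dx":-0.03,"dy":0.05,"dz":0.0,"wx":0,"wy":0,"wz":9,"hand":-1},{"dx":-0.06,"dy":0.097,"dz":0,"wx":0,"wy":0,"wz":18,"hand":-1},{"dx":-0.09,"dy":0.145,"dz":0,"wx":0,"wy":0,"wz":27,"hand":-1},{"dx":-0.12,"dy":0.194,"dz":0,"wx":0,"wy":0,"wz":36,"hand":-1},{"dx":-0.15,"dy":0.242,"dz":0,"wx":0,"wy":0,"wz":45,"hand":-1}]'; python3 -c "
from h import *
print(row(ROD+[0,0,.11],goalR()))"
```

```text
clock: 0.72
tool_pos: [0.3196, 0.2801, 0.4039]
tool_rot: [3.027, 0.836, -0.002]
wrist_force: [0.2, 0.4, 0.0]
finger_gap: 0.0853
([0.0499, 0.2058, 0.0025], [0.1, 0.1, 22.4])
```

```bash
python3 -m creep '[{"dx":0.012,"dy":0.05,"dz":0.0,"wx":0,"wy":0,"wz":6,"hand":-0.3},{"dx":0.025,"dy":0.10,"dz":0,"wx":0,"wy":0,"wz":12,"hand":-0.3},{"dx":0.037,"dy":0.15,"dz":0,"wx":0,"wy":0,"wz":18,"hand":-0.3},{"dx":0.05,"dy":0.206,"dz":0.0025,"wx":0,"wy":0,"wz":22.4,"hand":-0.3},{"dx":0.05,"dy":0.206,"dz":0.0025,"wx":0,"wy":0,"wz":22.4,"hand":-0.3}]'; python3 - <<'E'
from h import *
print(row(ROD+[0,0,.11],goalR()))
t,Rt,s=tool();print(t,s["finger_gap"],np.round(s["joints"],3))
im=vision.get_image("wrist").copy()
c=vision.get_calibration("wrist");M=c["mount"];K=c["camera_matrix"]
def wpix(P):
    q=M[:3,:3].T@(Rt.inv().apply(P-t)-M[:3,3]);r=np.hypot(*q[:2]);th=np.arctan2(r,q[2])
    return K[:2,2]+K[0,0]*th*q[:2]/r
v=np.array([-np.sin(YAW),np.cos(YAW),0])
for k in(-.04,0,.04):
    p=wpix(ROD+k*v);print(p.round(1));cv2.circle(im,tuple(int(a) for a in p.round()),3,(255,0,0),-1)
cv2.imwrite("pics/w1.png",im[:,:,::-1])
E
```

```text
clock: 1.35
tool_pos: [0.4701, 0.1262, 0.4007]
tool_rot: [3.131, 0.222, -0.003]
wrist_force: [-0.9, 0.5, -0.5]
finger_gap: 0.0555
([-0.0017, -0.0031, -0.001], [0.1, 0.1, -0.4])
[0.47009489 0.1262139  0.40070106] 0.05550678075197229 [ 0.263  0.217 -0.036  1.32  -0.002  1.692]
[254.  233.7]
[253.7 190.6]
[253.3 142.7]
```

View pics/w1.png

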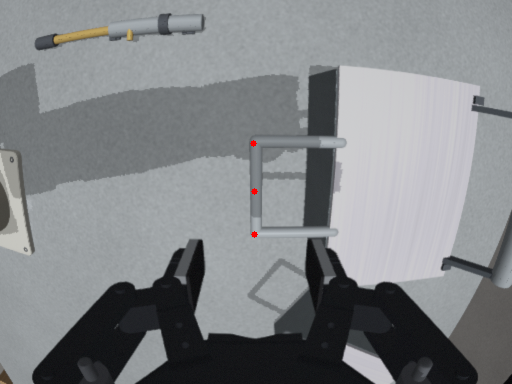

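The wrist view shows the rod at column 257, rows 142–233. My projection gives column 254, so the rod is about 2 mm farther forward. I'll correct that and descend.

```bash
sed -i 's/ROD=np.array.*/ROD=np.array([.470,.129,.137])/' h.py; python3 -m creep '[{"dx":0,"dy":-0.003,"dz":0.03,"wx":0,"wy":0,"wz":-0.4,"hand":-0.3},{"dx":0,"dy":-0.003,"dz":0.06,"wx":0,"wy":0,"wz":-0.4,"hand":-0.3},{"dx":0,"dy":-0.003,"dz":0.085,"wx":0,"wy":0,"wz":-0.4,"hand":-0.3},{"dx":0,"dy":-0.003,"dz":0.108,"wx":0,"wy":0,"wz":-0.4,"hand":-0.3},{"dx":0,"dy":-0.003,"dz":0.108,"wx":0,"wy":0,"wz":-0.4,"hand":-0.3}]';  python3 - <<'E'
from h import *
print(row(ROD,goalR()))
cv2.imwrite("pics/w2.png",vision.get_image("wrist")[:,:,::-1])
E
```

```text
clock: 2.02
tool_pos: [0.4663, 0.131, 0.2911]
tool_rot: [3.13, 0.241, -0.012]
wrist_force: [-0.5, -0.5, 0.7]
finger_gap: 0.0554
([0.0033, 0.0026, -0.0006], [0.1, 0.5, 0.3])
```

View pics/w2.png

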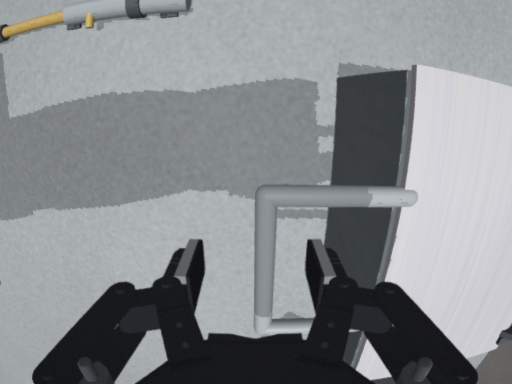

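The rod (column about 264) lies between the pads, 3 mm ahead of centre. I'll centre on it and close.

```bash
python3 -m creep '[{"dx":0.0035,"dy":0.0025,"dz":-0.0005,"wx":0,"wy":0.5,"wz":0.3,"hand":-0.3},{"dx":0.0035,"dy":0.0025,"dz":-0.0005,"wx":0,"wy":0.5,"wz":0.3,"hand":1},{"dx":0.0035,"dy":0.0025,"dz":-0.0005,"wx":0,"wy":0.5,"wz":0.3,"hand":1},{"dx":0.0035,"dy":0.0025,"dz":-0.0005,"wx":0,"wy":0.5,"wz":0.3,"hand":1},{"dx":0.0035,"dy":0.0025,"dz":-0.0005,"wx":0,"wy":0.5,"wz":0.3,"hand":1}]';python3 -m creep '[{"dx":0,"dy":0,"dz":0,"wx":0,"wy":0,"wz":0,"hand":1},{"dx":0,"dy":0,"dz":0,"wx":0,"wy":0,"wz":0,"hand":1},{"dx":0,"dy":0,"dz":0,"wx":0,"wy":0,"wz":0,"hand":1}]'
cat >> h.py <<'E'
def arc(degs,tilts,L=.205):
    t,Rt,s=tool(); g=t+Rt.apply([0,0,manip.grasp_offset])
    u=np.array([np.cos(YAW),np.sin(YAW),0]);z=np.array([0,0,1.])
    H=ROD+L*u; r=g-H
    print("now grasp",g.round(4),"lid",np.degrees(np.arctan2(r[2],-r@u)).round(1),"radius",np.hypot(r[2],r@u).round(4),"lat",(r@[-u[1],u[0],0]).round(4),"F",np.round(s["wrist_force"],1),"gap",round(s["finger_gap"],4),"q",np.round(s["joints"],2),"t",s["clock"])
    for d,k in zip(degs,tilts):
        a=np.radians(d);print(d,*row(H+L*(-np.cos(a)*u+np.sin(a)*z),goalR(k)))
E
python3 -c "
from h import *
arc([2,4,6,8,10],[0,0,1,2,3])"
```

```text
clock: 2.7
tool_pos: [0.47, 0.1289, 0.2934]
tool_rot: [3.132, 0.232, 0.002]
wrist_force: [-5.1, -0.7, 5.7]
finger_gap: 0.0077
clock: 3.08
tool_pos: [0.47, 0.1289, 0.2934]
tool_rot: [3.132, 0.232, 0.002]
wrist_force: [-1.5, 0.4, 1.0]
finger_gap: 0.0079
now grasp [0.4702 0.1287 0.1387] lid 0.5 radius 0.2049 lat -0.0003 F [-1.5  0.4  1. ] gap 0.0079 q [ 0.27  0.3  -0.23  1.05 -0.    1.69] t 3.075
2 [0.0002, -0.0001, -0.0054] [0.1, -0.1, -0.0]
4 [0.0006, -0.0001, -0.0126] [0.1, -0.1, -0.0]
6 [-0.0015, -0.0001, -0.0197] [0.1, 0.9, -0.0]
8 [-0.0033, -0.0, -0.0267] [0.1, 1.9, -0.0]
10 [-0.0049, -0.0, -0.0337] [0.1, 2.9, -0.0]
```

Gripped, with low forces. I'll lift along the arc, starting with a small step.

```bash
python3 -m creep '[{"dx":0,"dy":0,"dz":-0.0054,"wx":0,"wy":0,"wz":0,"hand":1},{"dx":0.0006,"dy":0,"dz":-0.0126,"wx":0,"wy":0,"wz":0,"hand":1},{"dx":-0.0015,"dy":0,"dz":-0.0197,"wx":0,"wy":0.9,"wz":0,"hand":1},{"dx":-0.0033,"dy":0,"dz":-0.0267,"wx":0,"wy":1.9,"wz":0,"hand":1},{"dx":-0.0049,"dy":0,"dz":-0.0337,"wx":0,"wy":2.9,"wz":0,"hand":1}]'
python3 -c "
from h import *
arc([12.5,15,17.5,20,22.5],[4,5,6,7.5,9])"
```

```text
clock: 3.7
tool_pos: [0.4646, 0.1281, 0.3275]
tool_rot: [-3.13, -0.232, -0.082]
wrist_force: [0.9, 0.7, -3.7]
finger_gap: 0.008
now grasp [0.4727 0.1291 0.173 ] lid 10.1 radius 0.2055 lat -0.0003 F [ 0.9  0.7 -3.7] gap 0.008 q [ 0.27  0.23 -0.21  1.07 -0.01  1.69] t 3.7
12.5 [-0.0001, -0.0001, -0.0082] [0.1, 1.0, -0.0]
15 [-0.0002, -0.0, -0.0167] [0.1, 2.0, -0.0]
17.5 [0.0001, -0.0, -0.025] [0.1, 3.0, -0.0]
20 [-0.0007, -0.0, -0.033] [0.1, 4.5, -0.0]
22.5 [-0.001, -0.0, -0.0408] [0.1, 6.0, -0.0]
```

```bash
python3 -m creep '[{"dx":0,"dy":0,"dz":-0.0082,"wx":0,"wy":1,"wz":0,"hand":1},{"dx":0,"dy":0,"dz":-0.0167,"wx":0,"wy":2,"wz":0,"hand":1},{"dx":0,"dy":0,"dz":-0.025,"wx":0,"wy":3,"wz":0,"hand":1},{"dx":-0.0007,"dy":0,"dz":-0.033,"wx":0,"wy":4.5,"wz":0,"hand":1},{"dx":-0.001,"dy":0,"dz":-0.0408,"wx":0,"wy":6,"wz":0,"hand":1}]'
python3 -c "
from h import *
arc([25,27.5,30,32.5,35],[10,11,12,13.5,15])"
```

```text
clock: 4.32
tool_pos: [0.46, 0.1274, 0.3681]
tool_rot: [-3.114, -0.231, -0.24]
wrist_force: [-7.8, -0.8, -0.1]
finger_gap: 0.0078
now grasp [0.4834 0.1307 0.2153] lid 22.2 radius 0.2069 lat -0.0003 F [-7.8 -0.8 -0.1] gap 0.0078 q [ 0.28  0.15 -0.21  1.06 -0.02  1.7 ] t 4.325
25 [0.0037, -0.0001, -0.0074] [0.1, 1.2, 0.0]
27.5 [0.0061, -0.0, -0.0146] [0.1, 2.2, 0.0]
30 [0.0089, -0.0, -0.0216] [0.1, 3.2, 0.0]
32.5 [0.0106, -0.0, -0.0281] [0.1, 4.7, 0.0]
35 [0.0126, -0.0, -0.0343] [0.1, 6.2, 0.0]
```

```bash
python3 -m creep '[{"dx":0.003,"dy":0,"dz":-0.0074,"wx":0,"wy":1.2,"wz":0,"hand":1},{"dx":0.006,"dy":0,"dz":-0.0146,"wx":0,"wy":2.2,"wz":0,"hand":1},{"dx":0.0085,"dy":0,"dz":-0.0216,"wx":0,"wy":3.2,"wz":0,"hand":1},{"dx":0.0105,"dy":0,"dz":-0.0281,"wx":0,"wy":4.7,"wz":0,"hand":1},{"dx":0.0125,"dy":0,"dz":-0.0343,"wx":0,"wy":6.2,"wz":0,"hand":1}]'
python3 -c "
from h import *
arc([37.5,40,42.5,45,47.5],[16,17,18,19.5,21])"
```

```text
clock: 4.95
tool_pos: [0.4636, 0.1279, 0.404]
tool_rot: [-3.091, -0.231, -0.395]
wrist_force: [-18.9, -1.1, 9.2]
finger_gap: 0.0076
now grasp [0.5021 0.1334 0.2542] lid 34.2 radius 0.2087 lat -0.0004 F [-18.9  -1.1   9.2] gap 0.0076 q [ 0.28  0.09 -0.2   1.03 -0.03  1.7 ] t 4.95
37.5 [0.0077, -0.0001, -0.0047] [0.1, 1.4, 0.1]
40 [0.0121, -0.0001, -0.01] [0.1, 2.4, 0.1]
42.5 [0.0169, -0.0001, -0.0149] [0.1, 3.4, 0.1]
45 [0.0204, -0.0001, -0.0193] [0.1, 4.9, 0.1]
47.5 [0.0242, -0.0001, -0.0233] [0.1, 6.4, 0.1]
```

The force is radial, outward along the lid (about 20 N). The true arc therefore has a slightly higher centre, and I'll shift the hinge estimate up about 7 mm.

```bash
sed -i 's/H=ROD+L\*u;/H=ROD+L*u+EZ*z;/; s/^YAW/EZ=.007; YAW/' h.py
python3 -c "
from h import *
arc([34,36,38,40,42],[15,16,17,18,19])"
```

```text
now grasp [0.5021 0.1334 0.2542] lid 32.6 radius 0.2048 lat -0.0004 F [-18.9  -1.1   9.2] gap 0.0076 q [ 0.28  0.09 -0.2   1.03 -0.03  1.7 ] t 4.95
34 [0.0025, -0.0001, -0.0036] [0.1, 0.4, 0.1]
36 [0.0052, -0.0001, -0.0082] [0.1, 1.4, 0.1]
38 [0.0082, -0.0001, -0.0125] [0.1, 2.4, 0.1]
40 [0.0112, -0.0001, -0.0166] [0.1, 3.4, 0.1]
42 [0.0144, -0.0001, -0.0205] [0.1, 4.4, 0.1]
```

```bash
python3 -m creep '[{"dx":0.002,"dy":0,"dz":-0.004,"wx":0,"wy":0.4,"wz":0,"hand":1},{"dx":0.005,"dy":0,"dz":-0.0085,"wx":0,"wy":1.4,"wz":0,"hand":1},{"dx":0.008,"dy":0,"dz":-0.0127,"wx":0,"wy":2.4,"wz":0,"hand":1},{"dx":0.011,"dy":0,"dz":-0.0168,"wx":0,"wy":3.4,"wz":0,"hand":1},{"dx":0.0143,"dy":0,"dz":-0.0207,"wx":0,"wy":4.4,"wz":0,"hand":1}]'
python3 -c "
from h import *
cv2.imwrite('pics/s3.png',vision.get_image('scene')[90:280,170:400,::-1].repeat(3,0).repeat(3,1))
arc([44,46.5,49,51.5,54],[20,21,22,23,24])"
```

```text
clock: 5.58
tool_pos: [0.4719, 0.1291, 0.4279]
tool_rot: [-3.068, -0.229, -0.513]
wrist_force: [-5.2, -1.9, 0.8]
finger_gap: 0.0073
now grasp [0.5223 0.1364 0.2824] lid 42.3 radius 0.2057 lat -0.0004 F [-4.6 -1.5  2.6] gap 0.0079 q [ 0.28  0.07 -0.17  1.   -0.04  1.69] t 5.625
44 [0.0033, -0.0002, -0.0022] [0.1, 0.9, 0.1]
46.5 [0.0087, -0.0002, -0.0061] [0.1, 1.9, 0.1]
49 [0.0142, -0.0001, -0.0095] [0.1, 2.9, 0.1]
51.5 [0.0199, -0.0001, -0.0125] [0.1, 3.9, 0.1]
54 [0.0257, -0.0001, -0.015] [0.1, 4.9, 0.1]
```

View pics/s3.png

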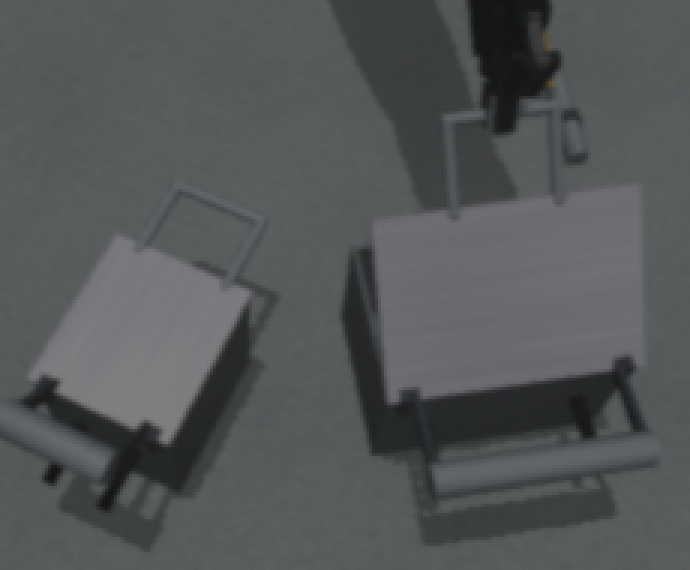

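The lid is partly open, with the gripper holding the rod at about (505,110) in the crop. The narrow bin is shut. Forces are down to about 5 N, so I'll carry on.

```bash
python3 -m creep '[{"dx":0.0033,"dy":0,"dz":-0.0025,"wx":0,"wy":0.9,"wz":0,"hand":1},{"dx":0.0085,"dy":0,"dz":-0.0063,"wx":0,"wy":1.9,"wz":0,"hand":1},{"dx":0.014,"dy":0,"dz":-0.0097,"wx":0,"wy":2.9,"wz":0,"hand":1},{"dx":0.0197,"dy":0,"dz":-0.0128,"wx":0,"wy":3.9,"wz":0,"hand":1},{"dx":0.0255,"dy":0,"dz":-0.0153,"wx":0,"wy":4.9,"wz":0,"hand":1}]'
python3 -c "
from h import *
arc([56,58,60,62,64],[25,26,27,28,29])"
```

```text
clock: 6.25
tool_pos: [0.4915, 0.132, 0.4523]
tool_rot: [-3.036, -0.226, -0.649]
wrist_force: [-3.8, -1.2, 2.4]
finger_gap: 0.0074
now grasp [0.5541 0.1411 0.3111] lid 54.3 radius 0.2057 lat -0.0005 F [-3.8 -1.2  2.4] gap 0.0074 q [ 0.28  0.06 -0.14  0.95 -0.05  1.69] t 6.25
56 [0.0037, -0.0002, -0.0004] [0.1, 0.9, 0.1]
58 [0.0081, -0.0002, -0.0014] [0.1, 1.9, 0.1]
60 [0.0125, -0.0002, -0.0022] [0.1, 2.9, 0.1]
62 [0.017, -0.0002, -0.0026] [0.1, 3.9, 0.1]
64 [0.0214, -0.0002, -0.0028] [0.1, 4.9, 0.1]
```

```bash
python3 -m creep '[{"dx":0.0037,"dy":0,"dz":-0.0007,"wx":0,"wy":0.9,"wz":0,"hand":1},{"dx":0.008,"dy":0,"dz":-0.0017,"wx":0,"wy":1.9,"wz":0,"hand":1},{"dx":0.0124,"dy":0,"dz":-0.0025,"wx":0,"wy":2.9,"wz":0,"hand":1},{"dx":0.0168,"dy":0,"dz":-0.003,"wx":0,"wy":3.9,"wz":0,"hand":1},{"dx":0.0212,"dy":0,"dz":-0.0032,"wx":0,"wy":4.9,"wz":0,"hand":1}]'
python3 -c "
from h import *
arc([66,68,70,72,74,76],[30,31,32,33,34,35])"
```

```text
clock: 6.88
tool_pos: [0.5097, 0.1347, 0.4637]
tool_rot: [-2.999, -0.224, -0.778]
wrist_force: [-2.2, -0.9, -1.3]
finger_gap: 0.0075
now grasp [0.584  0.1455 0.3285] lid 64.1 radius 0.2052 lat -0.0006 F [-2.2 -0.9 -1.3] gap 0.0075 q [ 0.27  0.06 -0.13  0.87 -0.06  1.68] t 6.875
66 [0.0044, -0.0002, 0.0007] [0.1, 0.9, 0.1]
68 [0.0088, -0.0002, 0.0015] [0.1, 1.9, 0.1]
70 [0.0132, -0.0002, 0.0026] [0.1, 2.9, 0.1]
72 [0.0176, -0.0002, 0.0041] [0.1, 3.9, 0.1]
74 [0.0219, -0.0002, 0.0058] [0.1, 4.9, 0.1]
76 [0.0261, -0.0002, 0.0078] [0.1, 5.9, 0.1]
```

```bash
python3 -m creep '[{"dx":0.0044,"dy":0,"dz":0.0005,"wx":0,"wy":0.9,"wz":0,"hand":1},{"dx":0.0088,"dy":0,"dz":0.0013,"wx":0,"wy":1.9,"wz":0,"hand":1},{"dx":0.0132,"dy":0,"dz":0.0025,"wx":0,"wy":2.9,"wz":0,"hand":1},{"dx":0.0176,"dy":0,"dz":0.004,"wx":0,"wy":3.9,"wz":0,"hand":1},{"dx":0.0219,"dy":0,"dz":0.0057,"wx":0,"wy":4.9,"wz":0,"hand":1}]'
python3 -c "
from h import *
arc([75,76,77,78,79,80],[35]*6)"
```

```text
clock: 7.5
tool_pos: [0.5316, 0.1379, 0.4697]
tool_rot: [-2.957, -0.22, -0.906]
wrist_force: [0.5, -1.3, -2.9]
finger_gap: 0.0077
now grasp [0.6174 0.1504 0.3416] lid 74.2 radius 0.2054 lat -0.0006 F [ 0.5 -1.3 -2.9] gap 0.0077 q [ 0.27  0.07 -0.13  0.78 -0.07  1.67] t 7.5
75 [0.0002, -0.0003, 0.0014] [0.1, 0.9, 0.1]
76 [0.0036, -0.0003, 0.0026] [0.1, 0.9, 0.1]
77 [0.0069, -0.0003, 0.0038] [0.1, 0.9, 0.1]
78 [0.0103, -0.0003, 0.0051] [0.1, 0.9, 0.1]
79 [0.0136, -0.0003, 0.0065] [0.1, 0.9, 0.1]
80 [0.0168, -0.0003, 0.0079] [0.1, 0.9, 0.1]
```

Nearly there. I'll creep a few degrees more and watch for contact with the stop.

```bash
python3 -m creep '[{"dx":0.0017,"dy":0,"dz":0.0009,"wx":0,"wy":0,"wz":0,"hand":1},{"dx":0.005,"dy":0,"dz":0.0015,"wx":0,"wy":0,"wz":0,"hand":1},{"dx":0.0083,"dy":0,"dz":0.0025,"wx":0,"wy":0,"wz":0,"hand":1},{"dx":0.0115,"dy":0,"dz":0.0038,"wx":0,"wy":0,"wz":0,"hand":1},{"dx":0.0115,"dy":0,"dz":0.0038,"wx":0,"wy":0,"wz":0,"hand":1}]'
python3 -c "
from h import *
arc([78,79,80],[34]*3)"
```

```text
clock: 8.12
tool_pos: [0.5433, 0.1397, 0.4721]
tool_rot: [-2.958, -0.221, -0.903]
wrist_force: [0.8, -0.7, -3.7]
finger_gap: 0.0073
now grasp [0.6288 0.1521 0.3438] lid 77.4 radius 0.2047 lat -0.0006 F [ 0.8 -0.7 -3.7] gap 0.0073 q [ 0.27  0.09 -0.1   0.79 -0.07  1.67] t 8.125
78 [0.0019, -0.0003, 0.0005] [0.1, 0.0, 0.1]
79 [0.0052, -0.0003, 0.0018] [0.1, 0.0, 0.1]
80 [0.0085, -0.0003, 0.0032] [0.1, 0.0, 0.1]
```

```bash
python3 -m creep '[{"dx":0.003,"dy":0,"dz":0.001,"wx":0,"wy":0,"wz":0,"hand":0.6},{"dx":0.003,"dy":0,"dz":0.001,"wx":0,"wy":0,"wz":0,"hand":0.2},{"dx":0.003,"dy":0,"dz":0.001,"wx":0,"wy":0,"wz":0,"hand":-0.2},{"dx":0.003,"dy":0,"dz":0.001,"wx":0,"wy":0,"wz":0,"hand":-0.3},{"dx":0.003,"dy":0,"dz":0.001,"wx":0,"wy":0,"wz":0,"hand":-0.3}]'
python3 - <<'E'
from h import *
a=vision.get_image('scene')[90:280,170:400,::-1];b=vision.get_image('wrist')[:,:,::-1]
cv2.imwrite('pics/r1.png',np.hstack([cv2.resize(a,(400,330)),cv2.resize(b,(400,330))]))
E
```

```text
clock: 8.75
tool_pos: [0.5462, 0.1401, 0.4731]
tool_rot: [-2.958, -0.221, -0.904]
wrist_force: [-0.3, -0.2, 0.0]
finger_gap: 0.0552
```

View pics/r1.png

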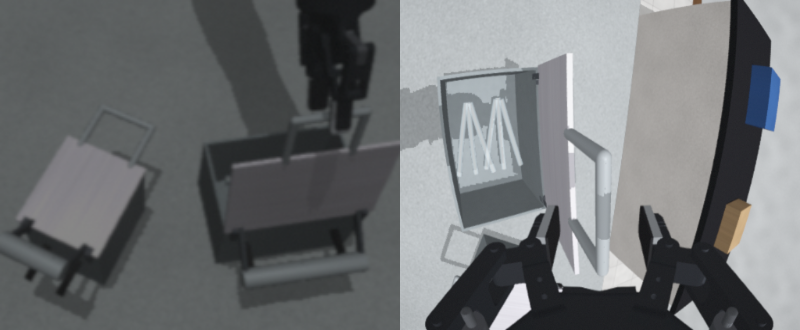

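The bin is open and the rod is free between the open pads (wrist half, column about 603; pads at 548 and 650). I'll retract straight back.

```bash
python3 -m creep '[{"dx":0,"dy":0,"dz":-0.02,"wx":0,"wy":0,"wz":0,"hand":-0.3},{"dx":0,"dy":0,"dz":-0.05,"wx":0,"wy":0,"wz":0,"hand":-0.3},{"dx":0,"dy":0,"dz":-0.08,"wx":0,"wy":0,"wz":0,"hand":-0.3},{"dx":0,"dy":0,"dz":-0.11,"wx":0,"wy":0,"wz":0,"hand":-0.3},{"dx":0,"dy":0,"dz":-0.13,"wx":0,"wy":0,"wz":0,"hand":-0.3}]'
python3 -m creep '[{"dx":0,"dy":0,"dz":-0.02,"wx":0,"wy":0,"wz":0,"hand":-0.3},{"dx":0,"dy":0,"dz":-0.04,"wx":0,"wy":0,"wz":0,"hand":-0.3},{"dx":0,"dy":0,"dz":-0.04,"wx":0,"wy":0,"wz":0,"hand":-0.3},{"dx":0,"dy":0,"dz":-0.04,"wx":0,"wy":0,"wz":0,"hand":-0.3},{"dx":0,"dy":0,"dz":-0.04,"wx":0,"wy":0,"wz":0,"hand":-0.3}]'
python3 - <<'E'
from h import *
def take(k):
    a=vision.get_image('scene')[90:280,170:400,::-1];b=vision.get_image('wrist')[:,:,::-1]
    return np.hstack([cv2.resize(a,(400,330)),cv2.resize(b,(400,330))])
i=take(0);cv2.imwrite('pics/r2.png',i)
for _ in range(4): j=take(1)
print("moved px",(cv2.absdiff(i,j).max(2)>40).sum(), status.observe()["clock"],status.observe()["wrist_force"])
E
```

```text
clock: 9.48
tool_pos: [0.4736, 0.1295, 0.5827]
tool_rot: [-2.956, -0.22, -0.907]
wrist_force: [0.2, 0.3, 0.1]
finger_gap: 0.0554
clock: 10.1
tool_pos: [0.4518, 0.1263, 0.6144]
tool_rot: [-2.958, -0.221, -0.904]
wrist_force: [-0.5, 0.3, -0.9]
finger_gap: 0.0553
moved px 609 10.6 [ 0.22209949 -0.7636505  -1.08679947]
```

View pics/r2.png

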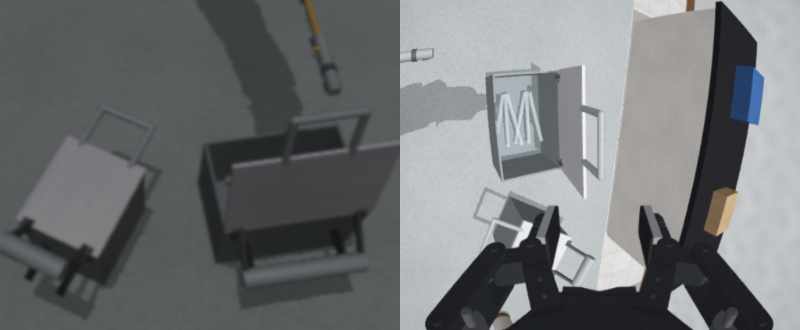

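The wide lid stands open with the arm clear, and the narrow bin is shut. I'll check that nothing is still moving, and check the lid angle from the rod's position.

```bash
python3 - <<'E'
from h import *
i=vision.get_image('scene').astype(int)
for _ in range(8): j=vision.get_image('scene').astype(int)
print("scene moved px",(abs(i-j).max(2)>25)[90:280,170:400].sum(),status.observe()["clock"])
c=vision.get_calibration('scene');W=np.linalg.inv(c["world_from_camera"]);u=np.array([np.cos(YAW),np.sin(YAW),0]);v=np.array([-u[1],u[0],0])
o=cv2.resize(j[110:250,250:400,::-1].astype(np.uint8),None,fx=4,fy=4,interpolation=cv2.INTER_CUBIC)
for d,col in((0,None),(65,(0,0,255)),(72,(0,255,255)),(80.2,(0,255,0))):
    a=np.radians(d);pp=[]
    for k in(-.04,.04):
        P=ROD+.205*u+.205*(-np.cos(a)*u+np.sin(a)*np.array([0,0,1]))+k*v
        q=c["camera_matrix"]@(W[:3,:3]@P+W[:3,3]);pp.append(q[:2]/q[2])
    print(d,np.round(pp,1).tolist())
    if col: cv2.line(o,*[tuple(int(t) for t in ((p-[250,110])*4+2).round()) for p in pp],col,1)
cv2.imwrite('pics/a.png',o)
E
```

```text
scene moved px 0 11.05
0 [[304.1, 145.1], [334.3, 140.9]]
65 [[329.4, 141.3], [368.8, 135.9]]
72 [[333.5, 148.5], [373.9, 142.9]]
80.2 [[338.2, 159.1], [379.8, 153.2]]
```

View pics/a.png

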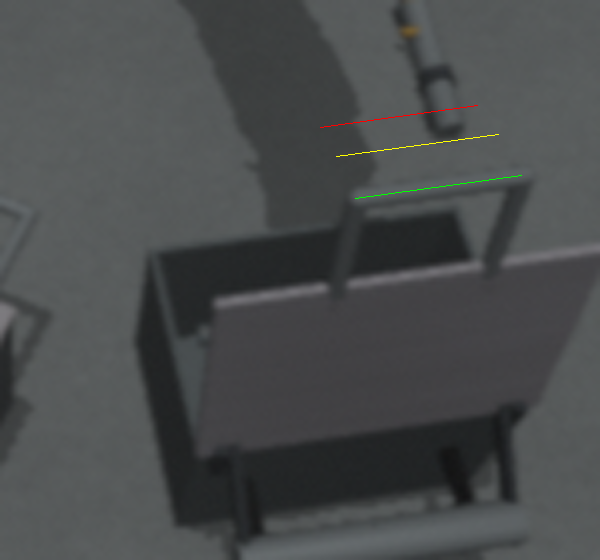

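The rod lies on the 80.2° line (its fully open angle), and nothing in the scene is moving. I'm handing the job in.

```bash
python3 -c "
from workcell import manip
print(manip.finish_job())"
```

```text
the job is handed in; nothing more can be done
None
```

The wide bin is open and resting at its stop by itself, and I handed the job in at about 11 s of the 40 s allowed. I gripped the loop rod from above, carried the lid along its arc to about 77°, let go and drew the arm back.

**Last checks:**
- **Lid angle:** in the scene picture the rod lies on the line drawn for 80.2° (1.4 rad).
- **At rest:** no pixels in the scene view changed over the last 0.4 s, with the gripper clear of everything.
- **Narrow bin:** it still looks shut in the pictures.

**Disagreements:**
- **Hinge height:** my first arc was off, and about 21 N built up along the lid at 34°. Raising the arc centre by 7 mm brought it down to about 5 N, well below the limits. The final picture fits the original hinge height, so the error was probably in how the rod sat in the grip.
- **First stillness check:** it showed 609 changed pixels, but it included the moving wrist camera. The check on the scene view alone showed none.

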